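Lock the specimen sled with its clevis pin

ROBOT

A 6-joint arm with a two-finger parallel gripper is mounted at the origin on a cart in front of the work surface, level with it; the furniture and walls round the work are solid. World frame = base frame: x ahead of the robot, y to its left, z up, the work surface at z = 0. Lengths are in m, angles in rad, forces in N, time in s.
With the tool pointing down it reaches from about 0.25 to 0.775 m from the base axis. Payload 4 kg.
Tool frame: the origin (TCP) lies midway between the tips of the shut fingers; the grasp point (between the pads) lies robot.pinch_z behind it (robot.pinch_z is the distance from the TCP to the grasp point, in m); z points along the fingers, y is the line along which they close (so a half turn about z gives the same grasp; the last joint's range is limited). The gripper opens to 94 mm and grips with 3 to 60 N. Pads are 16 mm wide; open, the fingers measure 119 mm over their backs; the gripper's body (75 mm by 177 mm) begins 78 mm behind the grasp point.
Start: joints at [-1.322, 0.087, 1.371, -0, 1.684, -0.103], TCP at [0.19, -0.516, 0.206] pointing down, gripper open.
Joint ranges: [-3.1, 3.1], [-0.76, 2.03], [0.27, 2.55], [-1.08, 4.22], [0.17, 2.65], [-2.57, 2.57]. Speed limits (rad/s): [2.79, 2.79, 3.14, 3.14, 3.14, 3.14].

INTERFACE

Orientations are given as a unit quaternion [x, y, z, w].
In Python, from plant import robot gives the robot as it stands. The module is installed in compiled form; this text tells all that it offers. Calls block until the motion is done:
- robot.movep(position, orientation): joint-space move of the TCP to a pose.
- robot.line_to(position, rot=None, max_speed=0.15, contact_N=None): straight line of the TCP; rot=None keeps the orientation; max_speed is the mean speed in m/s. With contact_N (N) it stops when the force on the tool has changed by that much, and returns True; else False.
- robot.goto_joints(angles): joint-space move.
- robot.gripper_to(opening, effort=None): finger opening in m; effort is the grip in N (None keeps the last); returns when the fingers have stopped.
- robot.sleep(seconds).
- robot.inverse_kinematics(position, orientation): joint angles nearest the present ones, or None.
- robot.state(): the state.
- robot.get_image(name): name is "scene" or "top" or "wrist"; returns the picture (420x560x3 uint8, red, green, blue); there is no depth.
- robot.get_calibration(name): a dict with "camera_matrix" (3x3 intrinsics, pixels), "view" (4x4, takes a point from world to camera coordinates). Camera axes: x right, y down, z forward; pixel columns grow to the right and rows downward; lengths in m; the calibration is good to about 2 mm. A picture is of the moment at which its call begins: read the wrist's pose just before it. get_calibration takes no time and is no camera call; for the wrist camera it gives the pose at the moment of the call.
A pose or a line that the arm cannot do raises robot.PlanningError and nothing moves.
- robot.close_job(): hands the job in; it is judged then, once.
The state is a dict: "t": time; "joints": joint angles; "qd": joint speeds; "effort": joint torques, N m; "eef_pos": TCP position; "orientation": TCP orientation; "force": force on the tool from outside, world axes, zero at the start; "wrist_torque": the same for the moment, N m; "grip_width": finger opening in m; "grip_force": force on a finger pad.
Only numpy, scipy, OpenCV 4.12 (cv2) and the standard library are available. Lean on these libraries where they do the work, as an engineer would, in place of code of your own. Each camera call takes 0.05 s, during which the arm holds its last target. There are 200 camera calls.

TASK

Lock the specimen sled for transport: slide the grey sled along its rails until the hole in its steel tongue lines up with the holes of the blue fork, then push the red-headed pin through fork and tongue until its head sits fully home against the fork. Leave the torch, screwdriver, loose vial, coral and small weight where they are.

Things in the scene. Friction and masses are not known exactly. Their poses are not given: they have to be found in the camera images.
- fixture: the locking fixture, fixed to the desk: aluminium base plate 90 (x) x 256 (y) x 12 mm with two low steel rails along its y axis and a blue fork near its +y end. Origin: centre of the plate's underside, on the desk. A short red line on the base at y = 5 mm faces the red line on the sled's side when the tongue's hole is in line with the fork
- fork_gap (a point): centre of the fork's gap, on its bore, 46 mm above the desk; axes as the fixture's. Two blue cheeks, each 14 mm thick (x), 44 mm wide (y), tops 70 mm above the desk, stand either side of the 20 mm gap; the near (-x) one has a 22 mm long, 30 mm square boss, so its bore is 36 mm long. Bores along x: 13 mm, in the far cheek 14 mm
- fork_hole (a point): centre of the bore's mouth on the front (-x) face of the boss, against which the pin's head seats, 46 mm before fork_gap; axes as the fixture's: x along the bore, the way the pin is pushed; y the way the sled slides in
- sled (a joint): travel of the grey sled along the fixture's y, m: 0 at the rear stop, 0.090 at the front stop; the tongue's hole is in line with the fork at 0.075 (no stop there: it can be overshot and pushed back) and the tongue's end is then flush with the fork's +y faces. It slides against about 3 N of friction and stays where it is left
- sled_post (a point): on the axis of the black upright post by which the sled is pushed, 90 mm above the desk; axes as the fixture's. Post: 16 mm in diameter from 62 to 106 mm above the desk, 20 mm cap up to 112 mm, 18 mm from the rear (-y) end of the sled, which is 60 (x) x 80 (y) mm with its top at 58 mm; a small white plate lies before the post, up to 66 mm above the desk
- lug_hole (a point): centre of the hole through the sled's steel tongue (16 mm thick in x, 30 mm tall, hole 14.5 mm, 22 mm from the tongue's end), 46 mm above the desk, 102 mm ahead (+y) of the post. Axes as the fixture's
- pin_head (a point): crown of the pin's red domed head, its outermost (-x) point, which is pushed. Loose pin, 40 to 85 g, along its own x axis: head 26 mm in diameter, 10 mm thick, dome included; steel shank 12 mm in diameter, 76 mm long with its 8 mm tapered nose. It starts 30 to 35 mm into the near bore, just short of the gap, the crown 51 to 56 mm before fork_hole; home, 10 mm before it
- pin_seat (a point): point on the pin's axis at the underside of the head, 10 mm ahead of pin_head; at the bore's mouth when the pin is home. x axis along the shank towards the nose. The oiled pin slides in with a few newtons (15 at most if it catches); its head droops 1 to 3 mm at first
- pin_tip (a point): end of the pin's tapered nose, 76 mm ahead of pin_seat; stands 6 mm out of the far cheek when the pin is home
- torch: bystander: black torch lying on the desk, 93 mm long, 26 mm thick; origin under its middle
- screwdriver: bystander: screwdriver lying on the desk, 153 mm long, 22 mm thick; origin under its middle
- vial: bystander: black-capped glass vial standing on the desk, 23 mm in diameter, 62 mm tall; origin under its middle
- coral: bystander: piece of beige coral, 47 x 62 x 36 mm; origin under its middle
- weight: bystander: small light-coloured metal weight, 32 mm in diameter, 38 mm tall; origin under its middle

How it is judged:
On the way:
1. the tongue's hole is in line with the fork's holes (within 4 mm) while the pin is not yet through (y of lug_hole in the frame of fork_hole between -0.004 and 0.004 m and x of pin_seat in the frame of fork_hole below -0.004 m), for 0.2 s.
At the end, for the whole second after the job is handed in: the pin rests through near cheek, tongue and far cheek, the underside of its head within 2 mm of the boss, its nose within 4 mm of the bore's axis and its shank within 0.08 rad of it; the tongue's hole is within 4 mm of the bore's axis (x of pin_seat in the frame of fork_hole between -0.002 and 0.003 m and x of pin_tip in the frame of fork_hole above 0.072 m and y of pin_tip in the frame of fork_hole between -0.004 and 0.004 m and z of pin_tip in the frame of fork_hole between -0.004 and 0.004 m and angle between the x axis of pin_seat and the x axis of fork_hole, either way round below 0.08 rad and y of lug_hole in the frame of fork_hole between -0.004 and 0.004 m and linear speed of pin below 0.02 m/s); the robot touches nothing.
It fails at once if a bystander (torch, screwdriver, vial, coral, weight) is moved by more than 30 mm (distance of any of torch, screwdriver, vial, coral, weight from where it was at the start of the episode above 0.03 m).
It also fails if it takes over 45 s, if anything falls off the work surface, if the arm or the gripper's body presses on something with over 40 N, if the wrist force passes 120 N, or if a joint passes its speed limit or range.

## Working session

There is one attempt and no reset: what is moved stays moved. The work goes in short steps, each a Python script; the robot and the scene stay as the last script left them, time stands still between calls to the robot, and variables do not carry over. Pictures are saved under pics/ and viewed, at most 10 in all, crops included, and the job is handed in when it is done.

```bash
mkdir -p pics; ls; python3 - <<'E'
from plant import robot
import cv2,numpy as np
for n in ("scene","top"):
    im=robot.get_image(n); cv2.imwrite(f"pics/{n}0.png",cv2.resize(im[:,:,::-1],(800,600),interpolation=cv2.INTER_CUBIC))
    np.save(f"pics/{n}0.npy",im)
    c=robot.get_calibration(n); print(n,np.round(c["camera_matrix"],1).tolist(),np.round(c["view"],4).tolist())
s=robot.state();print(s["t"],s["eef_pos"],s["orientation"],robot.pinch_z)
E
```

```text
pics
scene [[454.1, 0.0, 281.6], [0.0, 454.1, 215.7], [0.0, 0.0, 1.0]] [[-0.5868, -0.8097, 0.002, 0.3613], [-0.599, 0.4325, -0.6739, 0.3984], [0.5448, -0.3966, -0.7389, 1.224], [0.0, 0.0, 0.0, 1.0]]
top [[462.9, 0.0, 281.3], [0.0, 462.9, 203.4], [0.0, 0.0, 1.0]] [[-0.0262, -0.9996, 0.008, 0.0275], [-0.9824, 0.0242, -0.1853, 0.5697], [0.185, -0.0127, -0.9827, 1.2523], [0.0, 0.0, 0.0, 1.0]]
0.1 [ 0.18940394 -0.51581166  0.20441952] [ 9.84567123e-01  1.75004334e-01 -8.38947416e-05 -1.02761816e-03] 0.0188
```

View pics/scene0.png

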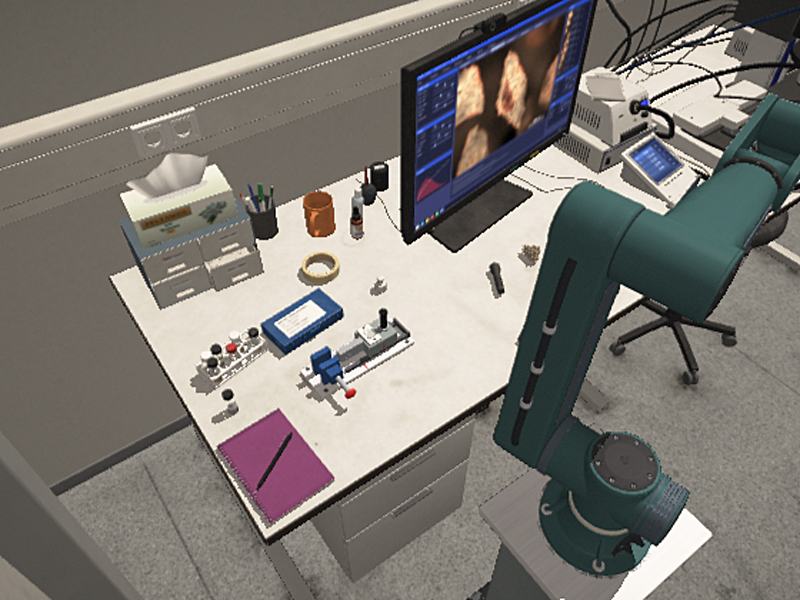

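View pics/top0.png

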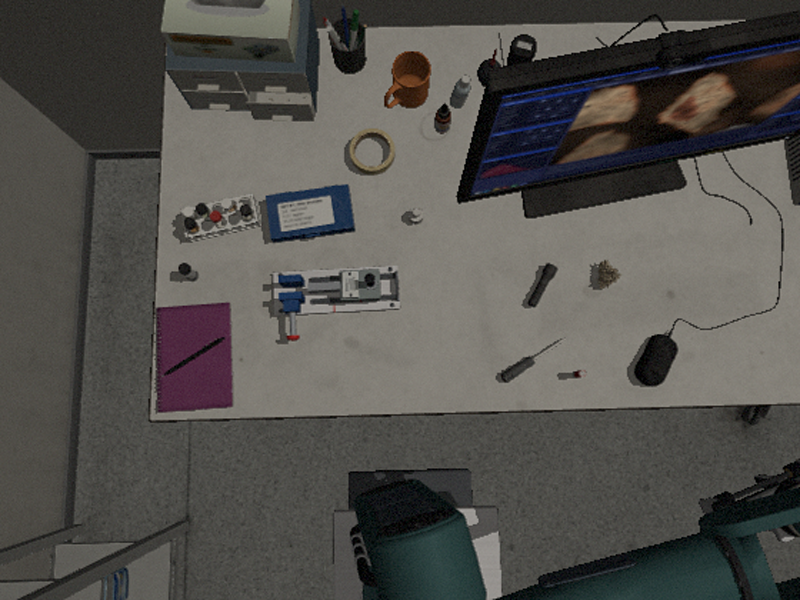

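The top view shows the fixture at about (335,290), with its +y end to the left. The sled is near the rear, its post at (370,280), and the pin head is at (293,337). I'll enlarge both views.

```bash
python3 - <<'E'
import cv2,numpy as np
a=np.load("pics/top0.npy")[175:245,180:290,::-1]; b=np.load("pics/scene0.npy")[205:285,200:300,::-1]
a=cv2.resize(a,None,fx=5,fy=5,interpolation=cv2.INTER_CUBIC);b=cv2.resize(b,None,fx=5,fy=5,interpolation=cv2.INTER_CUBIC)[:,:]
a=cv2.resize(np.load("pics/top0.npy")[175:245,180:290,::-1],None,fx=7,fy=7,interpolation=cv2.INTER_CUBIC)
cv2.imwrite("pics/topc.png",a); 
cv2.imwrite("pics/scc.png",cv2.resize(np.load("pics/scene0.npy")[205:285,200:300,::-1],None,fx=7,fy=7,interpolation=cv2.INTER_CUBIC))
E
```

```text
(no output)
```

View pics/topc.png

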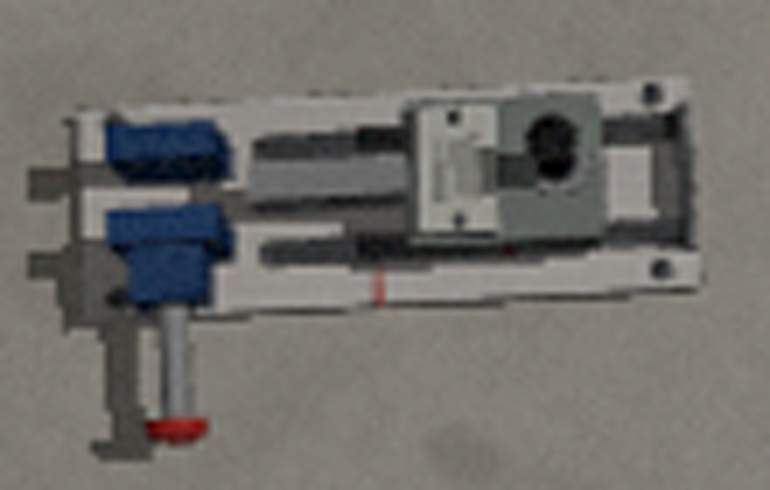

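View pics/scc.png

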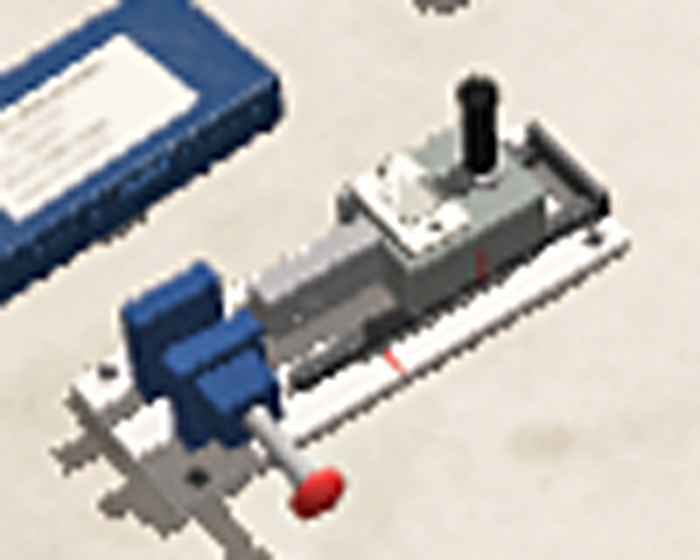

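The crops show the plate corners at (78,107), (690,75), (700,287), the post cap at (550,147), and the red base line at (378,288). The pin head is at (178,430). Next is a rough pose, then a look through the wrist camera.

```bash
cat > h.py <<'E'
from plant import robot
import cv2,numpy as np
from scipy.optimize import least_squares
from scipy.spatial.transform import Rotation as R
def proj(c,P):
    P=np.atleast_2d(P); V=np.array(c["view"]); q=(P@V[:3,:3].T+V[:3,3])@np.array(c["camera_matrix"]).T
    return q[:,:2]/q[:,2:]
def back(c,uv,z):
    V=np.array(c["view"]);K=np.array(c["camera_matrix"]); d=V[:3,:3].T@np.linalg.solve(K,[*uv,1]); o=-V[:3,:3].T@V[:3,3]
    return o+d*(z-o[2])/d[2]
def down(yaw): # tool down, tool x axis at yaw
    return (R.from_euler('z',yaw)*R.from_euler('x',np.pi)).as_quat()
E
python3 - <<'E'
from h import *
t=robot.get_calibration("top"); s=robot.get_calibration("scene")
T=lambda u,v:(180+(u+.5)/7-.5,175+(v+.5)/7-.5); S=lambda u,v:(200+(u+.5)/7-.5,205+(v+.5)/7-.5)
for n,p,z in [("c++",(78,107),.012),("c+-",(690,75),.012),("c--",(702,287),.012),("c-+",(66,325),.012),("post",(550,140),.112),("line",(378,288),.012),("head",(178,430),.046),("bossfront",(170,290),.061),("sledline",(508,250),.05)]: print(n,back(t,T(*p),z).round(4))
for n,p,z in [("post",(478,82),.112),("head",(317,493),.046),("line",(396,363),.012),("c--",(628,243),.012)]: print(n,back(s,S(*p),z).round(4))
E
```

```text
c++ [0.6246 0.276  0.012 ]
c+- [0.6321 0.0203 0.012 ]
c-- [0.5421 0.0176 0.012 ]
c-+ [0.5328 0.28   0.012 ]
post [0.5848 0.0756 0.112 ]
line [0.545  0.1515 0.012 ]
head [0.484  0.2285 0.046 ]
bossfront [0.5383 0.2296 0.061 ]
sledline [0.553  0.0956 0.05  ]
post [0.589  0.0732 0.112 ]
head [0.4839 0.2317 0.046 ]
line [0.5443 0.1522 0.012 ]
c-- [0.5392 0.0242 0.012 ]
```

```bash
python3 - <<'E'
from h import *
for y in (.029,.029+np.pi,.029-np.pi/2,.029+np.pi/2):
    for p in ([.585,.0745,.074],[.585,.13,.074],[.46,.23,.046],[.585,.13,.074+.05]):
        q=robot.inverse_kinematics(p,down(y)); print(round(y,2),p,None if q is None else np.round(q,2))
robot.movep([.54,.13,.25],down(.029))
c=robot.get_calibration("wrist"); im=robot.get_image("wrist"); np.save("pics/w1.npy",im)
print(robot.state()["t"],np.round(c["camera_matrix"],1).tolist(),np.round(c["view"],4).tolist(),robot.state()["eef_pos"])
import pickle; pickle.dump(c,open("w1.pkl","wb"))
cv2.imwrite("pics/w1.png",cv2.resize(im[:,:,::-1],(800,600),interpolation=cv2.INTER_CUBIC))
E
```

```text
0.03 [0.585, 0.0745, 0.074] [ 0.03  0.23  1.47 -0.    1.44  1.57]
0.03 [0.585, 0.13, 0.074] [ 0.12  0.26  1.44 -0.    1.45  1.67]
0.03 [0.46, 0.23, 0.046] [ 0.35  0.1   1.68 -0.    1.36  1.9 ]
0.03 [0.585, 0.13, 0.124] [ 0.12  0.22  1.38 -0.    1.54  1.67]
3.17 [0.585, 0.0745, 0.074] [ 0.03  0.23  1.47  0.    1.44 -1.57]
3.17 [0.585, 0.13, 0.074] [ 0.12  0.26  1.44  0.    1.45 -1.48]
3.17 [0.46, 0.23, 0.046] [ 0.35  0.1   1.68  0.    1.36 -1.25]
3.17 [0.585, 0.13, 0.124] [ 0.12  0.22  1.38  0.    1.54 -1.48]
-1.54 [0.585, 0.0745, 0.074] None
-1.54 [0.585, 0.13, 0.074] None
-1.54 [0.46, 0.23, 0.046] None
-1.54 [0.585, 0.13, 0.124] None
1.6 [0.585, 0.0745, 0.074] [ 0.03  0.23  1.47 -0.    1.44  0.  ]
1.6 [0.585, 0.13, 0.074] [ 0.12  0.26  1.44 -0.    1.45  0.1 ]
1.6 [0.46, 0.23, 0.046] [ 0.35  0.1   1.68 -0.    1.36  0.32]
1.6 [0.585, 0.13, 0.124] [ 0.12  0.22  1.38 -0.    1.54  0.1 ]
2.7583 [[312.8, 0.0, 281.4], [0.0, 312.8, 202.4], [0.0, 0.0, 1.0]] [[0.0286, -0.9996, 0.0, 0.1134], [-0.9606, -0.0275, 0.2767, 0.4815], [-0.2765, -0.0079, -0.961, 0.5852], [0.0, 0.0, 0.0, 1.0]] [0.54016536 0.12922229 0.24988041]
```

View pics/w1.png

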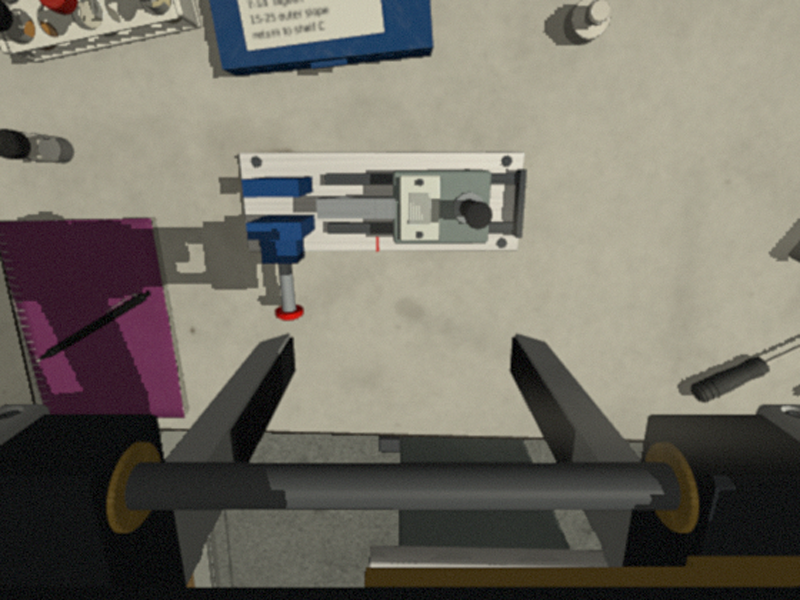

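The wrist view shows the whole fixture: corners at (240,153), (524,153), (518,250), post cap at (477,212), head at (289,312), and the red base line at (377,244).

```bash
python3 - <<'E'
from h import *
import pickle; c=pickle.load(open("w1.pkl","rb"))
for n,p,z in [("c++",(240,153),.012),("c+-",(524,153),.012),("c--",(519,250),.012),("line",(377,244),.012),("post",(480,214),.112),("postbase",(463,208),.066),("head",(289,313),.046),("headL",(276,312),.046),("headR",(303,312),.046),("farcheekL",(242,179),.07),("farcheekR",(312,179),.07),("nearL",(247,219),.07),("nearR",(314,217),.07),("bossL",(262,262),.061),("bossR",(303,262),.061),("sledrearfar",(490,171),.058),("sledfrontfar",(396,171),.058),("sledfrontnear",(396,241),.058)]: 
    print(n,back(c,(np.array(p)+.5)*.7-.5,z).round(4))
E
cat > crop.py <<'E'
E
python3 - <<'E'
import numpy as np,cv2
cv2.imwrite("pics/w1c.png",cv2.resize(np.load("pics/w1.npy")[95:230,160:375,::-1],None,fx=3.7,fy=3.7,interpolation=cv2.INTER_CUBIC))
E
```

```text
c++ [0.6236 0.2762 0.012 ]
c+- [0.6308 0.0228 0.012 ]
c-- [0.543  0.0183 0.012 ]
line [0.5449 0.1529 0.012 ]
post [0.5866 0.0755 0.112 ]
postbase [0.586  0.0814 0.066 ]
head [0.4856 0.23   0.046 ]
headL [0.4863 0.2417 0.046 ]
headR [0.487  0.2173 0.046 ]
farcheekL [0.6038 0.2559 0.07  ]
farcheekR [0.6054 0.2013 0.07  ]
nearL [0.5728 0.2541 0.07  ]
nearR [0.5759 0.2005 0.07  ]
bossL [0.5358 0.247  0.061 ]
bossR [0.5368 0.2125 0.061 ]
sledrearfar [0.6152 0.0606 0.058 ]
sledfrontfar [0.613 0.136 0.058]
sledfrontnear [0.5563 0.1346 0.058 ]
```

View pics/w1c.png

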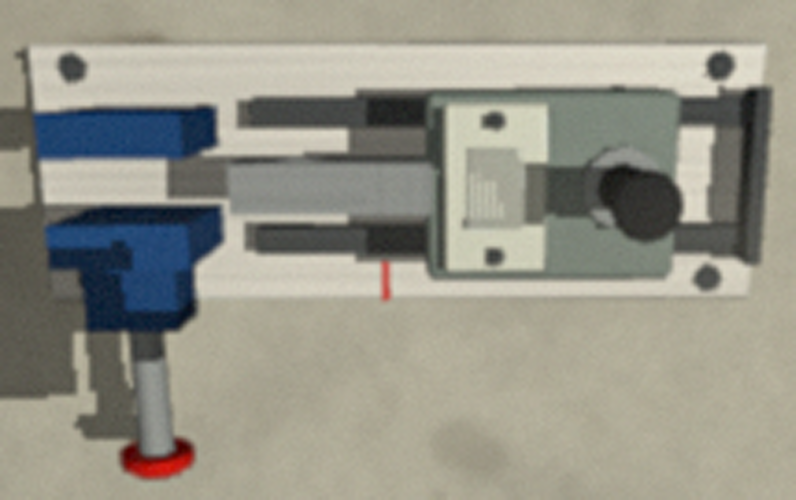

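```bash
python3 - <<'E'
from h import *
import pickle; c=pickle.load(open("w1.pkl","rb"))
g=lambda p,z:back(c,(160+(p[0]+.5)/3.7-.5,95+(p[1]+.5)/3.7-.5),z)
D=[("c++",(30,46),.012),("c+-",(766,45),.012),("c--",(750,295),.012),("c-+",(52,298),.012),("line",(386,297),.012),("post",(647,206),.112),("postbase",(621,190),.06),("head",(158,453),.044),("headrim",(158,476),.044),("farL",(37,113),.07),("farR",(182,110),.07),("nearL",(47,225),.07),("nearR",(182,212),.07),("bossL",(88,327),.061),("bossR",(180,327),.061),("rearfar",(680,92),.058),("rearnear",(671,275),.058),("frontfar",(430,95),.058),("frontnear",(430,276),.058),("tongueL",(229,187),.061)]
P={n:g(p,z) for n,p,z in D}
C=np.mean([P["c++"],P["c+-"],P["c--"],P["c-+"]],0)[:2]
d=P["c++"]-P["c+-"]; d2=P["c-+"]-P["c--"]; yaws=[np.arctan2(-v[0],v[1]) for v in (d,d2)]; print(C,yaws)
yaw=.029; A=np.array([[np.cos(yaw),np.sin(yaw)],[-np.sin(yaw),np.cos(yaw)]])
for n in P: print(n,P[n].round(4),(A@(P[n][:2]-C)).round(4))
E
```

```text
[0.5833317  0.14832797] [np.float64(0.02995340558609638), np.float64(0.03301337785602068)]
c++ [0.6234 0.2764 0.012 ] [0.0438 0.1268]
c+- [0.631  0.0228 0.012 ] [ 0.044  -0.1269]
c-- [0.5437 0.0195 0.012 ] [-0.0434 -0.1276]
c-+ [0.5352 0.2747 0.012 ] [-0.0444  0.1277]
line [0.5391 0.1525 0.012 ] [-0.0441  0.0055]
post [0.5859 0.0768 0.112 ] [ 0.0005 -0.0716]
postbase [0.5849 0.0764 0.06  ] [-0.0005 -0.0719]
head [0.4875 0.2302 0.044 ] [-0.0934  0.0846]
headrim [0.4789 0.2305 0.044 ] [-0.102   0.0852]
farL [0.6038 0.2555 0.07  ] [0.0236 0.1065]
farR [0.6059 0.2118 0.07  ] [0.0244 0.0627]
nearL [0.5701 0.2547 0.07  ] [-0.0101  0.1068]
nearR [0.5753 0.2128 0.07  ] [-0.0061  0.0647]
bossL [0.5361 0.2468 0.061 ] [-0.0444  0.0998]
bossR [0.5369 0.2169 0.061 ] [-0.0444  0.0698]
rearfar [0.6153 0.0599 0.058 ] [ 0.0294 -0.0893]
rearnear [0.558  0.0581 0.058 ] [-0.0279 -0.0895]
frontfar [0.6121 0.1374 0.058 ] [ 0.0285 -0.0118]
frontnear [0.5555 0.136  0.058 ] [-0.0282 -0.0115]
tongueL [0.5824 0.1998 0.061 ] [0.0006 0.0515]
```

```bash
cat >> h.py <<'E'
C=np.array([.5833,.1483]); YAW=.030
Rz=np.array([[np.cos(YAW),-np.sin(YAW)],[np.sin(YAW),np.cos(YAW)]])
W=lambda x,y,z:[*(C+Rz@[x,y]),z]
F=lambda p:(Rz.T@(np.array(p[:2])-C)).round(4)
def st(): s=robot.state(); print(round(s["t"],2),F(s["eef_pos"]),round(s["eef_pos"][2],4),"F",np.round(s["force"],1),"g",round(s["grip_width"],4),round(s["grip_force"],1))
E
python3 - <<'E'
from h import *
robot.gripper_to(.05)
robot.movep(W(0,-.0717,.15),down(YAW)); st()
print(robot.line_to(W(0,-.0717,.074),max_speed=.1,contact_N=10)); st()
robot.gripper_to(.0,15); st()
robot.line_to(W(0,-.017,.074),max_speed=.04); robot.sleep(.2); st()
import pickle
c=robot.get_calibration("wrist"); im=robot.get_image("wrist"); np.save("pics/w2.npy",im); pickle.dump(c,open("w2.pkl","wb"))
cv2.imwrite("pics/w2.png",cv2.resize(im[:,:,::-1],(800,600),interpolation=cv2.INTER_CUBIC))
im=robot.get_image("scene"); cv2.imwrite("pics/s2.png",cv2.resize(im[205:285,200:300,::-1],None,fx=7,fy=7,interpolation=cv2.INTER_CUBIC))
E
```

```text
4.14 [ 0.     -0.0714] 0.1505 F [0.1 0.7 1.1] g 0.0502 0.0
False
5.05 [ 0.0007 -0.0716] 0.075 F [ 0.  -0.4  0.8] g 0.0497 0.0
5.64 [ 0.0001 -0.0718] 0.0742 F [-0.6  0.4  1. ] g 0.0193 15.0
7.36 [ 0.0001 -0.0166] 0.0742 F [-0.3  0.1  4. ] g 0.0193 15.0
```

View pics/w2.png

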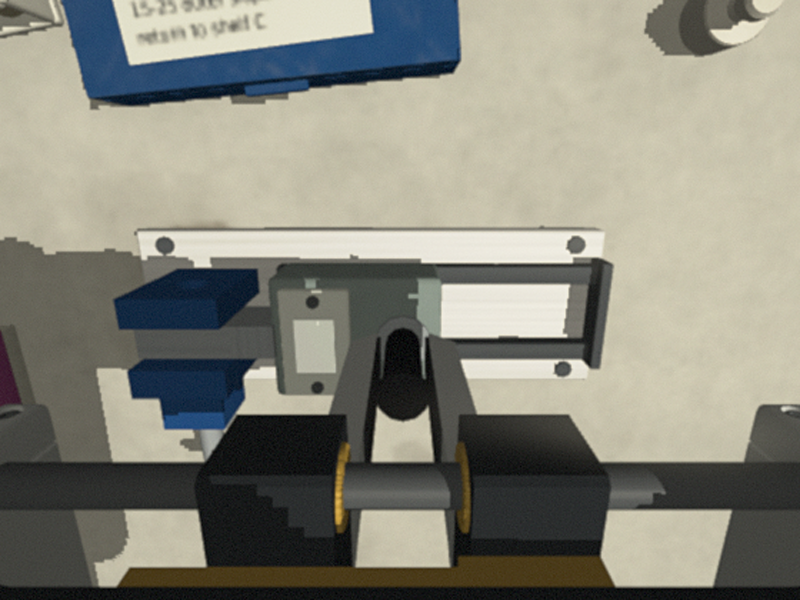

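The sled was carried 55 mm, the post is centred in the fingers, and the fork is at left (190,340). I'll release, look from above the fork, then check alignment.

```bash
python3 - <<'E'
from h import *
import pickle
robot.gripper_to(.05); st()
robot.line_to(W(0,-.017,.16),max_speed=.15); 
robot.movep(W(-.08,.06,.20),down(YAW)); robot.gripper_to(0,10); robot.sleep(.2); st()
c=robot.get_calibration("wrist"); im=robot.get_image("wrist"); np.save("pics/w3.npy",im); pickle.dump(c,open("w3.pkl","wb"))
# project predicted points
V=np.array(c["view"]);
for n,p in dict(forkhole=(-.046,.085,.046),headcrown=(-.1,.085,.044),post=(0,-.017,.112),plate=(.045,.128,.012)).items(): print(n,proj(c,W(*p)).round(0))
E
python3 -c "
import numpy as np,cv2
im=np.load('pics/w3.npy');cv2.imwrite('pics/w3.png',cv2.resize(im[20:260,120:440,::-1],(800,600),interpolation=cv2.INTER_CUBIC))"
```

```text
8.12 [-0.    -0.017] 0.074 F [0.  0.5 0.3] g 0.0501 0.0
10.46 [-0.08  0.06] 0.2 F [-0.1  0.2 -0.4] g 0.0003 0.0
forkhole [[258. 158.]]
headcrown [[259. 206.]]
post [[375. 114.]]
plate [[219.  70.]]
```

View pics/w3.png

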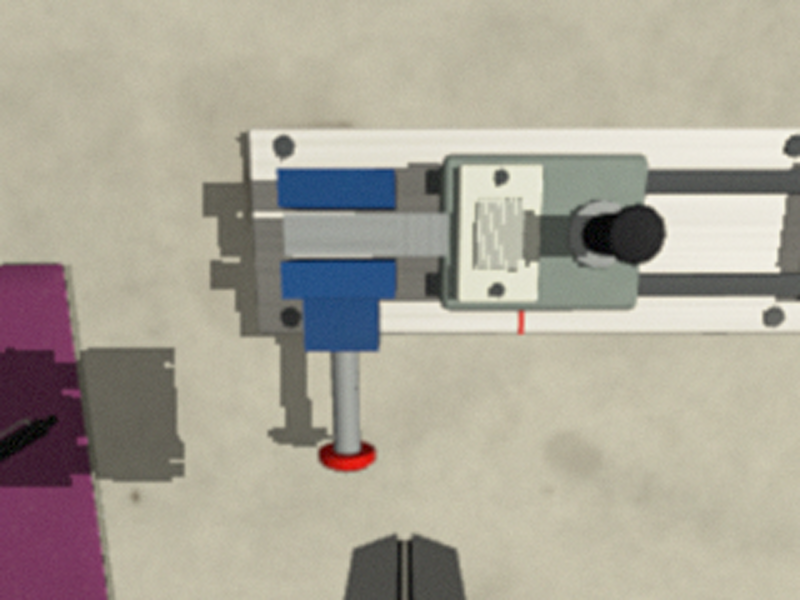

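```bash
python3 - <<'E'
from h import *
import pickle; c=pickle.load(open("w3.pkl","rb"))
g=lambda p,z:F(back(c,(120+(p[0]+.5)/2.5-.5,20+(p[1]+.5)/2.5-.5),z))
for n,p,z in [("tongueend",(284,235),.061),("farL",(278,188),.07),("farR",(396,188),.07),("nearL",(282,280),.07),("nearR",(396,280),.07),("bossL",(303,330),.061),("bossR",(380,330),.061),("bossfront",(341,351),.061),("head",(347,455),.044),("headrim",(347,470),.044),("shank",(347,400),.05),("post",(637,235),.112),("ftip",(404,540),.2),("line",(521,332),.012)]: print(n,g(p,z))
E
```

```text
tongueend [-0.0003  0.1069]
farL [0.0166 0.1072]
farR [0.0167 0.063 ]
nearL [-0.017   0.1071]
nearR [-0.017  0.063]
bossL [-0.0373  0.1008]
bossR [-0.0373  0.0696]
bossfront [-0.0458  0.0856]
head [-0.0947  0.0853]
headrim [-0.1017  0.0854]
shank [-0.0685  0.0844]
post [-0.     -0.0167]
ftip [-0.072   0.0598]
line [-0.044   0.0053]
```

The tongue end (0.1069) is flush with the fork face (0.1071), so the sled is aligned to 0.2 mm. Now the pin.

```bash
python3 - <<'E'
from h import *
robot.movep(W(-.128,.0852,.10),down(YAW))
robot.line_to(W(-.128,.0852,.036),max_speed=.1,contact_N=10); st()
print(robot.line_to(W(-.100,.0852,.036),max_speed=.03,contact_N=15)); st()
print(robot.line_to(W(-.060,.0852,.036),max_speed=.02,contact_N=22)); st()
E
```

```text
11.82 [-0.1272  0.0853] 0.0368 F [-0.1 -0.5  0.3] g 0.0005 0.0
False
12.91 [-0.1     0.0852] 0.036 F [-0.2  0.1 -0. ] g 0.0003 0.0
False
15.06 [-0.0651  0.0853] 0.0348 F [-11.3  -0.2   3.9] g 0.0005 5.4
```

```bash
python3 - <<'E'
from h import *
import pickle
robot.line_to(W(-.057,.0852,.036),max_speed=.01,contact_N=20); st(); robot.sleep(.3); st()
robot.line_to(W(-.10,.0852,.036),max_speed=.06); robot.line_to(W(-.10,.07,.2),max_speed=.15); robot.sleep(.2); st()
c=robot.get_calibration("wrist"); im=robot.get_image("wrist"); np.save("pics/w4.npy",im); pickle.dump(c,open("w4.pkl","wb"))
cv2.imwrite('pics/w4.png',cv2.resize(im[20:260,120:440,::-1],(800,600),interpolation=cv2.INTER_CUBIC))
E
```

```text
15.51 [-0.0651  0.0853] 0.0342 F [-17.3  -0.6   7.2] g 0.0007 8.5
15.81 [-0.0651  0.0853] 0.0342 F [-16.7  -0.1   7.1] g 0.0003 8.5
18.12 [-0.1004  0.0699] 0.1989 F [-0.1  0.2 -0.3] g 0.0003 0.0
```

View pics/w4.png

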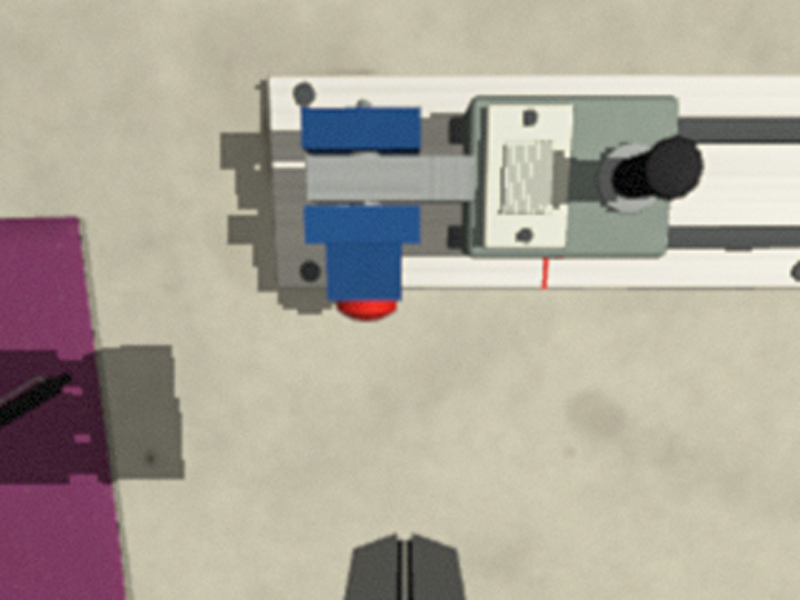

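The head sits against the boss at (366,310). The nose pokes out behind the far cheek at (364,103), and the tongue is still flush with the fork. A numeric check before I hand in:

```bash
python3 - <<'E'
from h import *
import pickle; c=pickle.load(open("w4.pkl","rb"))
g=lambda p,z:F(back(c,(120+(p[0]+.5)/2.5-.5,20+(p[1]+.5)/2.5-.5),z))
for n,p,z in [("tongueend",(306,178),.061),("forkL",(303,130),.07),("forkR",(420,130),.07),("bossfront",(364,300),.061),("crown",(367,320),.046),("nosetip",(364,100),.046)]: print(n,g(p,z))
E
```

```text
tongueend [-0.      0.1073]
forkL [0.016  0.1068]
forkR [0.016 0.064]
bossfront [-0.0459  0.0857]
crown [-0.0555  0.0853]
nosetip [0.0296 0.0854]
```

The crown is at -0.0555 (home is -0.056), the nose tip at 0.0296 (home is 0.030), and the tongue is aligned. Handing in.

```bash
python3 - <<'E'
from plant import robot
print(robot.close_job(), robot.state()["t"])
E
```

```text
the job is handed in; nothing more can be done
the job is handed in; nothing more can be done
```

The sled is locked for transport: the tongue hole lines up with the fork to within about 0.5 mm, the pin is through with its head home against the boss, and the job was handed in about 18 s into the 45 s limit; no verdict was returned.

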